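Open the hanging stock bottle whose thread hand is unknown

TASK

Open the left one (as the robot sees it) of the two stock bottles that hang by their claws on the low rail: lift it up and off, stand it fully down in the square bench holder, which keeps it from turning, and take off its cap, whose thread may be right- or left-hand with nothing to show which, so find out by trying it both ways. Finish while still holding the cap, level and still, in the air some 10 cm higher than it sat on the bottle. Leave the bottle seated in the holder, and the other bottle and the things around alone.

Things in the scene. Friction and masses are not known exactly. Their poses are not given: they have to be found in the camera images.
- rail: Low steel equipment rail, fixed: a bar 10 mm thick, 25 mm tall, 360 mm long, top at z = 0.117, on two bench feet. Origin on the worktop under the middle of the bar; y along the bar to the robot's left, x away from the robot. The two bottles hang on the robot's side of it, 150 to 210 mm apart.
- bottle_1_foot (a point): Centre of the underside of one of two alike square white plastic bottles (which hangs left changes): 64 x 64 mm, rounded upright edges, shoulder 96 mm and mouth 132 mm above the foot, 0.2 to 0.45 kg. Hangs with the foot 25 mm above the worktop. z up along the bottle, x towards the steel claw on its back. Can be lifted and carried by its cap.
- bottle_1_neck (a point): On the axis of bottle_1, 120 mm above its foot, inside the cap; axes as its foot. The claw on its back reaches 50 mm from the axis, 62 to 95 mm above the foot; it sits over the rail's bar and is free once lifted straight up by 20 mm or more.
- cap_1_mid (a point): Middle of the cap of bottle_1: light grey round screw cap, 50 mm wide, 38 mm tall, fine upright grip ribs; its middle is 129 mm above the bottle's foot when on. The loosening way (either hand, unmarked) it turns easily, is free after 1.06 rad, meets a stop at 1.5 rad: turn about 1.3 rad, then lift straight up; 25 mm clears the neck. z up; yaw relative to the bottle's shows how far it turned.
- bottle_2_foot (a point): Centre of the underside of one of two alike square white plastic bottles (which hangs left changes): 64 x 64 mm, rounded upright edges, shoulder 96 mm and mouth 132 mm above the foot, 0.2 to 0.45 kg. Hangs with the foot 25 mm above the worktop. z up along the bottle, x towards the steel claw on its back. Can be lifted and carried by its cap.
- bottle_2_neck (a point): On the axis of bottle_2, 120 mm above its foot, inside the cap; axes as its foot. The claw on its back reaches 50 mm from the axis, 62 to 95 mm above the foot; it sits over the rail's bar and is free once lifted straight up by 20 mm or more.
- cap_2_mid (a point): Middle of the cap of bottle_2, alike outside and in size, but its thread has the other hand. Either cap, turned the tightening way, meets its stop within 0.1 rad: the bottle then turns along as far as the holder lets it (about 0.06 rad), after which the cap stays and the fingers slip round it against a firm moment.
- holder: Grey bench holder, fixed: plate 110 x 110 x 8 mm with a square socket of four walls, 68 mm between inner faces, tops 49 mm above the worktop, the top 12 mm flared outward. Socket sides lie along its x and y; a bottle fits any of four ways round, 2 mm clear each side. Origin under its middle, on the worktop.
- holder_floor (a point): Middle of the socket's floor, 8 mm above the worktop, where the bottle's foot comes to stand.
- vial_a: Bystander: small vial, 29 mm wide, 55 mm tall, right of the holder; leave alone.
- vial_b: Bystander: small vial, 29 mm wide, 55 mm tall, right of the holder; leave alone.
- vial_c: Bystander: small vial, 29 mm wide, 55 mm tall, right of the holder; leave alone.
- vial_d: Bystander: small vial, 29 mm wide, 55 mm tall, right of the holder; leave alone.
- small_carton: Bystander: small carton 43 x 99 x 60 mm lying near the robot; leave alone.
- date_stamp: Bystander: wooden-handled stamp 70 mm tall, far right; leave alone.
There are look-alikes about, which are no part of the job. What is shaped like the part that bears cap_1_mid but blue or orange is not meant.

How it is judged:
By the outcome, as a careful person would: the job done as asked, in the order asked, and still so for the second after the job is handed in, while the arm keeps its last pose, push and grip.
It also fails if it takes over 64 s, if anything falls off the work surface, if the arm or the gripper's body presses on something with over 40 N, if the wrist force passes 120 N, or if a joint passes its speed limit or range.

ROBOT

A 7-joint arm with a two-finger parallel gripper is mounted at the origin on a cart in front of the work surface, level with it; the furniture and walls round the work are solid. World frame = base frame: x ahead of the robot, y to its left, z up, the work surface at z = 0. Lengths are in mm, angles in rad, forces in N, time in s.
With the tool pointing down it reaches from about 350 to 900 mm from the base axis. Payload 7.2 kg.
Tool frame: the origin (TCP) lies on the mounting face of the last link; the fingertips stand 182 mm ahead of it and the grasp point (between the pads) lies 163 mm ahead of it (r.tcp_to_tips is the distance from the TCP to the fingertips, in mm); z points along the fingers, x is the direction in which the jaws open and shut, and the axes are right-handed (so a half turn about z gives the same grasp; the last joint's range is limited). The gripper opens to 88 mm and grips with 3 to 60 N. Pads are 20 mm wide; open, the fingers measure 115 mm over their backs; the gripper's body (75 mm by 178 mm) begins 61 mm behind the grasp point.
Start: joints at [-1.24, 0.411, -0.013, 1.596, 0.006, 1.134, -0.082], TCP at [242.703, 575.949, 404.653] pointing down, gripper open.
Joint ranges: [-2.95, 2.95], [-0.29, 1.99], [-1.47, 1.44], [0.14, 2.54], [-1.03, 4.17], [0.13, 1.85], [-2.86, 2.86]. Speed limits (rad/s): [2.39, 2.39, 3.01, 3.01, 3.14, 3.14, 3.14].

INTERFACE

Orientations are given as a unit quaternion [x, y, z, w].
In Python, from rig import r, eyes gives the robot as it stands.
- The arm moves only by the shell command python3 -m crank 'ROWS' [FORCE]. ROWS is text: rows parted by semicolons, each of 7 numbers parted by spaces: the gripper's target within -1 to 1 (fully open at 1, half-way at 0, shut at -1), then the shift along the tool's x, y, z in cm, then the turn, a rotation vector about the tool's x, y, z in rad. A call has 1 to 20 rows; each row shifts and turns the commanded pose from where the row before left it, along the tool's axes as they then stand; what a row does not reach is not made up. A row lasts 1/12 s, in which the tool goes at most 41.7 mm and 7.16 degrees, less where a joint would pass 70% of its speed; a pose out of reach is approached as far as the arm can. A call is refused whole if a number of a shift passes 4.17 or a number of a turn 0.125, either way. A call with a gripper value outside its range is refused whole. The fingers move at their own pace and stop on an object; FORCE is the grip in N (left out, the last holds). Time passes only in rows, so rows that do not move let the fingers close. It gives the time, the measured TCP pose, the force and the opening at its end, in the units of the state.
- r.sense(): the state, without advancing time (a new reading comes with each control period).
- eyes.snapshot(name): name is "side" or "top"; returns (picture, depth): 400x640x3 uint8, red, green, blue; 400x640 float32, mm along the optical axis (not along the pixel's ray), 0 where there is no reading.
- eyes.calibration(name): a dict with "K" (3x3 intrinsics, pixels), "rvec" (rotation vector, rad) and "tvec" (3), from world to camera coordinates, as OpenCV has them. Camera axes: x right, y down, z forward; pixel columns grow to the right and rows downward; lengths in mm; the calibration is good to about 2 mm. A picture is of the moment at which its call begins. calibration takes no time and is no camera call.
- r.finish_job(): hands the job in, once; it reports no verdict.
Trained networks look in the newest picture that a camera, given by its name, has taken for a name from the list of things; names that differ only in an ending like _2 or _b are one class to them, and where a whole thing is asked for, a point or a joint stands for the part that bears it (a point fixed in the world has none). Each returns a list of dicts, best first, with "p" (0 to 1); they miss things now and then, are a little off and sometimes report something else, mostly with a low value. They report only what shows in the picture. A call takes as long as a camera call. They do not tell look-alikes from the thing itself.
- eyes.regions_of(camera, label): "pixels" (400x640 bool, what is visible of it) and "bbox" ([left, top, right, bottom] in pixels, round what is visible of it).
The state is a dict: "clock": time; "joints": joint angles; "joint_velocities": joint speeds; "tau": joint torques, N m; "tool_pos": TCP position; "orientation": TCP orientation; "contact_force": force on the tool from outside, world axes, zero at the start; "moment": the same for the moment, N m; "finger_gap": finger opening in mm.
Only numpy, scipy, OpenCV 4.12 (cv2) and the standard library are available. Lean on these libraries where they do the work, as an engineer would, in place of code of your own. Each camera call takes 0.05 s, during which the arm holds its last target. There are 200 camera calls.

## Working session

There is one attempt and no reset: what is moved stays moved. The work goes in short steps, Python scripts to look and compute and a shell command to move; the robot and the scene stay as the last step left them, time stands still between calls to the robot, and variables do not carry over. Pictures are saved under pics/ and viewed, about 8 in all and at most 12, crops included, and the job is handed in when it is done.

```bash
mkdir -p pics
cat > h.py <<'E'
import numpy as np,cv2
from rig import r,eyes
from scipy.spatial.transform import Rotation as R
def cal(n):
    c=eyes.calibration(n);return np.array(c["K"],float),cv2.Rodrigues(np.array(c["rvec"],float))[0],np.array(c["tvec"],float).ravel()
def cloud(n,d):
    K,Rm,t=cal(n);v,u=np.indices(d.shape)
    p=np.stack([(u-K[0,2])/K[0,0]*d,(v-K[1,2])/K[1,1]*d,d],-1)
    return (p-t)@Rm
def st():
    s=r.sense();print({k:np.round(s[k],3).tolist() for k in s if k not in("joint_velocities","tau")});return s
E
python3 - <<'E'
from h import *
st()
for n in("top","side"):
    p,d=eyes.snapshot(n);cv2.imwrite(f"pics/{n}0.png",p[:,:,::-1]);np.save(f"{n}0.npy",d)
    P=cloud(n,d);K,Rm,t=cal(n);print(n,"cam at",(-Rm.T@t).round())
    for l in("cap_1_mid","bottle_1_foot","holder","rail"):
        for o in eyes.regions_of(n,l)[:4]:
            m=o["pixels"]&(d>0);Q=P[m]
            print(n,l,round(o["p"],2),np.array(o["bbox"]).round().tolist(),m.sum(),np.median(Q,0).round(),np.percentile(Q,2,axis=0).round(),np.percentile(Q,98,axis=0).round(),np.median(p[m],0))
E
```

```text
{'clock': 0.0, 'joints': [-1.24, 0.412, -0.013, 1.597, 0.006, 1.134, -0.082], 'tool_pos': [242.65, 575.742, 403.813], 'orientation': [0.833, 0.553, -0.001, 0.0], 'contact_force': [0.375, -0.41, -0.58], 'moment': [-0.009, 0.002, -0.005], 'finger_gap': 87.557}
top cam at [ 351. -157. 1453.]
top cap_1_mid 0.71 [212.0, 180.0, 234.0, 191.0] 198 [564. 187. 171.] [543. 167. 143.] [588. 211. 177.] [215.  207.  191.5]
top cap_1_mid 0.7 [249.0, 196.0, 260.0, 214.0] 149 [512. 103.  37.] [490.  82.  11.] [534. 126.  42.] [216. 124.  64.]
top cap_1_mid 0.46 [183.0, 185.0, 202.0, 202.0] 168 [557. 346.  36.] [534. 327.   2.] [584. 372.  42.] [ 44.   66.5 115. ]
top bottle_1_foot 0.85 [220.0, 170.0, 240.0, 201.0] 304 [561. 170. 114.] [535. 158.  35.] [615. 211. 128.] [118. 117. 106.]
top bottle_1_foot 0.35 [232.0, 224.0, 267.0, 244.0] 381 [403. 119.  59.] [367.  73.   2.] [436. 169.  65.] [221. 224. 211.]
top holder 0.79 [304.0, 203.0, 341.0, 243.0] 848 [ 449. -153.    9.] [ 389. -209.    0.] [ 510. -100.   51.] [112. 111. 107.]
top holder 0.67 [236.0, 224.0, 265.0, 245.0] 351 [403. 119.  59.] [367.
[... 222 characters left out ...]
7.0, 165.0, 307.0, 174.0] 62 [548. 336.  30.] [533. 323.   6.] [572. 371.  40.] [ 38.5  76.  136.5]
side cap_1_mid 0.41 [304.0, 189.0, 313.0, 198.0] 103 [507.  88.  27.] [486.  77.   2.] [529. 120.  41.] [172. 100.  18.]
side bottle_1_foot 0.76 [307.0, 159.0, 322.0, 189.0] 318 [556. 162.  89.] [533. 148.   9.] [600. 209. 130.] [155. 150. 138.]
side holder 0.63 [294.0, 210.0, 336.0, 235.0] 622 [ 447. -170.   16.] [ 390. -217.   -1.] [515. -96.  49.] [97. 95. 93.]
side holder 0.25 [318.0, 173.0, 341.0, 198.0] 366 [564. -15.  90.] [538. -25.  38.] [611.  28. 129.] [155. 150. 138.]
side rail 0.64 [337.0, 181.0, 361.0, 211.0] 244 [629. -63.  10.] [597. -91.   1.] [685. -18. 116.] [118. 115. 108.]
```

Run:
```python
import cv2,numpy as np
a=cv2.imread("pics/top0.png")[140:260,150:370];b=cv2.imread("pics/side0.png")[140:260,250:470]
cv2.imwrite("pics/v1.png",np.vstack([cv2.resize(x,None,fx=2.5,fy=2.5,interpolation=3) for x in(a,b)]))
```

```text
(no output)
```

View pics/v1.png

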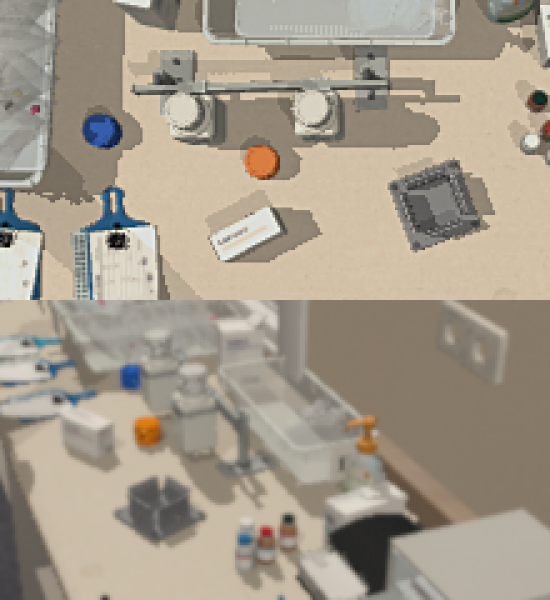

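The two bottles' grey caps are at top-view pixels (225,184) and (277,184). Left as the robot sees it (larger y) is (225,184). Blue (190,192) and orange (255,205) are look-alikes lying on the bench.

Run:
```python
from h import *
d=np.load("top0.npy");P=cloud("top",d);im=cv2.imread("pics/top0.png")
x,y,z=P[...,0],P[...,1],P[...,2]
def rep(s,m):
    Q=P[m];c,sz,a=cv2.minAreaRect(Q[:,:2].astype(np.float32));(cc,rr)=cv2.minEnclosingCircle(Q[:,:2].astype(np.float32))
    print(s,m.sum(),Q.mean(0).round(1),"rect",np.round(c,1),np.round(sz,1),round(a,1),"circ",np.round(cc,1),round(rr,1),"z",np.percentile(Q[:,2],[5,50,95]).round())
B=(d>0)&(x>500)&(x<620)
for s,lo,hi in(("L",130,260),("R",-60,80)):
    rep("cap"+s,B&(y>lo)&(y<hi)&(z>160)&(z<190)); rep("shoulder"+s,B&(y>lo)&(y<hi)&(z>112)&(z<130))
m=(d>0)&(x>560)&(x<680)&(y>-150)&(y<300)&(z>107)&(z<124)
m&=(y<130)|(y>230); m&=(y<-50)|(y>60); Q=P[m]; print("rail pts",len(Q)); 
l=cv2.fitLine(Q[:,:2].astype(np.float32),cv2.DIST_HUBER,0,.01,.01).ravel();print(l,"angle of rail from +y",np.degrees(np.arctan2(-l[0]*np.sign(l[1]),abs(l[1]))))
H=(d>0)&(x>370)&(x<530)&(y>-240)&(y<-80)
rep("walls",H&(z>42)&(z<58)); rep("holder",H&(z>4)&(z<58));rep("all>20",H&(z>20)&(z<58))
ds=np.load("side0.npy");S=cloud("side",ds);X,Y,Z=S[...,0],S[...,1],S[...,2]
P=S;rep("side walls",(ds>0)&(X>370)&(X<530)&(Y>-240)&(Y<-80)&(Z>42)&(Z<58))
rep("side capL",(ds>0)&(X>500)&(X<620)&(Y>130)&(Y<260)&(Z>135)&(Z<190))
# Tall stuff over the travel lane
T=(d>0)&(cloud("top",d)[...,0]>350)&(x<600)&(y>-220)&(y<260)&(z>125);print("tall",np.c_[x[T],y[T],z[T]].max(0),T.sum())
```

```text
capL 174 [565.1 189.4 171.3] rect [565.3 189.8] [47.7 47.1] 31.7 circ [565.3 189.8] 25.2 z [166. 171. 176.]
shoulderL 241 [583.2 187.  119.2] rect [576.7 192.4] [ 81.2 128.2] 5.3 circ [597.2 194.9] 65.4 z [113. 119. 127.]
capR 169 [570.4  13.4 171.3] rect [570.2  14. ] [45.5 47.8] 2.1 circ [570.8  13.3] 24.8 z [167. 171. 176.]
shoulderR 245 [588.7   6.9 118.8] rect [580.9   9.6] [138.4  78. ] 89.9 circ [605.8   9.2] 69.8 z [113. 119. 125.]
rail pts 165
[ 3.1561214e-02 -9.9950182e-01  6.1047180e+02  9.8103119e+01] angle of rail from +y 1.8086249
walls 130 [ 451.  -154.2   47.5] rect [ 451.  -153.5] [88.  87.7] 20.9 circ [ 451.2 -153.9] 51.5 z [43. 47. 53.]
holder 848 [ 449.1 -154.8   16.2] rect [ 449.1 -159.9] [157.9 158. ] 0.8 circ [ 444.6 -159.8] 105.5 z [ 4.  9. 49.]
all>20 197 [ 452.8 -153.5   43.4] rect [ 450.4 -152.5] [93.7 94. ] 32.0 circ [ 451.2 -153.9] 51.5 z [28. 45. 52.]
side walls 91 [ 450.4 -153.6   46.3] rect [ 450.6 -156.3] [92.9 93.3] 20.5 circ [ 449.5 -154.7] 53.9 z [43. 46. 51.]
side capL 109 [562.  176.5 158.7] rect [564.8 184.4] [51.  47.9] 73.1 circ [565.3 184.3] 27.3 z [138. 160. 173.]
tall [593.09906619 214.60885282 178.68737097] 427
```

```bash
python3 - <<'E'
from h import *
for n in("top","side"):
    d=np.load(n+"0.npy");P=cloud(n,d);x,y,z=P[...,0],P[...,1],P[...,2]
    T=(d>0)&(x>150)&(x<700)&(y>-260)&(y<680)&(z>185)
    if T.any(): print(n,T.sum(),np.percentile(P[T],[0,50,100],axis=0).round())
E
python3 -m crank '1 0 0 0 0 0 0.117;1 0 0 0 0 0 0.117;1 0 0 0 0 0 0.117;1 0 0 0 0 0 0.117;1 0 0 0 0 0 0.117;1 0 0 0 0 0 0.117;1 0 0 0 0 0 0.117;1 0 0 0 0 0 0.117;1 0 0 0 0 0 0.117;1 0 0 0 0 0 0.12;1 0 0 0 0 0 0' 30
```

```text
top 8950 [[150. 146. 221.]
 [206. 400. 698.]
 [309. 657. 829.]]
side 1937 [[150. 139. 221.]
 [226. 520. 539.]
 [307. 645. 824.]]
clock: 1.42
tool_pos: [242.6, 576.0, 404.7]
orientation: [1.0, -0.003, 0.0, -0.0]
contact_force: [0.2, 0.0, -0.6]
finger_gap: 87.7
```

```bash
python3 -m crank '1 1.2 1.4 0 0 0 0;1 2.2 2.7 0 0 0 0;1 2.2 2.7 0 0 0 0;1 2.2 2.7 0 0 0 0;1 2.2 2.7 0 0 0 0;1 2.2 2.7 0 0 0 0;1 2.2 2.7 0 0 0 0;1 2.2 2.7 0 0 0 0;1 2.2 2.7 0 0 0 0;1 2.2 2.7 0 0 0 0;1 2.2 2.7 0 0 0 0;1 2.2 2.7 0 0 0 0;1 2.2 2.7 0 0 0 0;1 2.2 2.7 0 0 0 0;1 1.5 1.8 0 0 0 0;1 0 0 0 0 0 0;1 0 0 0 0 0 0'
python3 - <<'E'
from h import *
s=st()
p,d=eyes.snapshot("side");cv2.imwrite("pics/v2.png",cv2.resize(p[110:230,260:400,::-1],None,fx=4,fy=4,interpolation=3))
for o in eyes.regions_of("side","cap_1_mid"): 
    m=o["pixels"]&(d>0);print(o["p"],o["bbox"],np.median(cloud("side",d)[m],0).round())
E
```

```text
clock: 2.83
tool_pos: [556.0, 191.2, 404.6]
orientation: [1.0, -0.0, 0.0, 0.0]
contact_force: [-0.6, 1.6, -0.5]
finger_gap: 87.9
{'clock': 2.833, 'joints': [-0.728, 0.361, 0.414, 1.712, -0.159, 1.102, -0.266], 'tool_pos': [555.974, 191.187, 404.602], 'orientation': [1.0, -0.0, 0.0, 0.0], 'contact_force': [-0.558, 1.599, -0.493], 'moment': [0.046, 0.122, -0.013], 'finger_gap': 87.896}
0.69 [306.8, 150.8, 316.4, 161.6] [561. 173. 161.]
0.61 [298.3, 167.0, 306.6, 176.4] [547. 333.  29.]
```

View pics/v2.png

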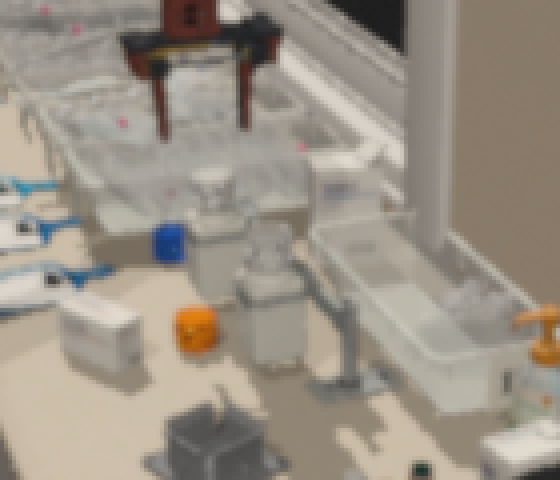

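The open gripper stands above the left (far) bottle's grey cap at side pixel (312,157). Blue and orange caps lie separately on the bench.

```bash
python3 -m crank '1 0.92 0.27 0 0 0 0;1 0 0 2 0 0 0;1 0 0 2 0 0 0;1 0 0 2 0 0 0;1 0 0 1.5 0 0 0;1 0 0 1.2 0 0 0;1 0 0 0 0 0 0;1 0 0 0 0 0 0' && python3 -m crank '-1 0 0 0 0 0 0;-1 0 0 0 0 0 0;-1 0 0 0 0 0 0;-1 0 0 0 0 0 0;-1 0 0 0 0 0 0;-1 0 0 0 0 0 0;-1 0 0 0 0 0 0;-1 0 0 0 0 0 0;-1 0 0 0 0 0 0;-1 0 0 0 0 0 0' 35
```

```text
clock: 3.6
tool_pos: [564.5, 190.5, 317.4]
orientation: [1.0, 0.0, -0.0, 0.0]
contact_force: [-0.7, 1.0, 0.0]
finger_gap: 88.0
clock: 4.43
tool_pos: [564.4, 189.9, 317.9]
orientation: [1.0, -0.0, -0.0, -0.0]
contact_force: [-3.2, -0.2, 6.3]
finger_gap: 49.8
```

```bash
python3 -m crank '-1 0 0 -0.5 0 0 0;-1 0 0 -0.5 0 0 0;-1 0 0 -0.5 0 0 0;-1 0 0 -1 0 0 0;-1 0 0 -1 0 0 0;-1 0 0 -1 0 0 0;-1 0 0 -1.5 0 0 0;-1 0 0 -1.5 0 0 0;-1 0 0 -1.5 0 0 0;-1 0 0 -1 0 0 0;-1 0 0 -0.5 0 0 0;-1 0 0 0 0 0 0'
python3 - <<'E'
from h import *
s=st();p,d=eyes.snapshot("side");cv2.imwrite("pics/v3.png",cv2.resize(p[110:230,260:400,::-1],None,fx=4,fy=4,interpolation=3))
E
```

```text
clock: 5.43
tool_pos: [564.7, 189.9, 424.1]
orientation: [1.0, -0.001, 0.001, -0.001]
contact_force: [0.3, -0.6, -3.2]
finger_gap: 50.1
{'clock': 5.433, 'joints': [-0.722, 0.357, 0.421, 1.669, -0.158, 1.147, -0.261], 'tool_pos': [564.722, 189.888, 424.144], 'orientation': [1.0, -0.001, 0.001, -0.001], 'contact_force': [0.287, -0.621, -3.22], 'moment': [-0.063, 0.027, -0.027], 'finger_gap': 50.1}
```

View pics/v3.png

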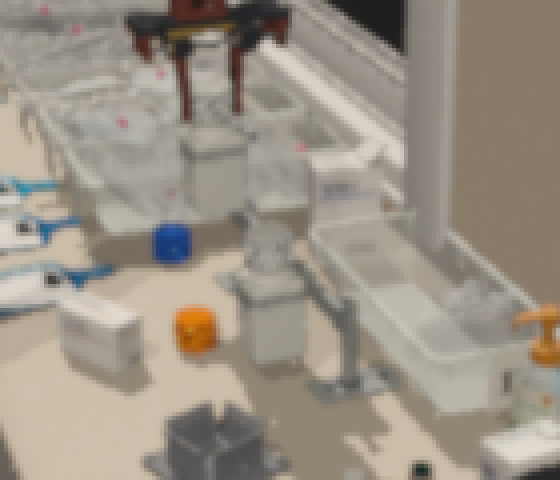

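The left bottle is off the rail (crop (215,160)) and hangs upright from the gripper. Next I carry it around the other bottle.

```bash
python3 -m crank '-1 -1 0 0 0 0 0;-1 -2 0 0 0 0 0;-1 -2 0 0 0 0 0;-1 -2 0 0 0 0 0;-1 -2 0 0 0 0 0;-1 -1.5 0 0 0 0 0;-1 -0.9 0 0 0 0 0;-1 0 0 0 0 0 0' && python3 -m crank '-1 0 1 0 0 0 0;-1 0 2 0 0 0 -0.055;-1 0 2 0 0 0 -0.055;-1 0 2 0 0 0 -0.055;-1 0 2 0 0 0 -0.055;-1 0 2 0 0 0 -0.055;-1 0 2 0 0 0 -0.055;-1 0 2 0 0 0 0;-1 0 2 0 0 0 0;-1 0 2 0 0 0 0;-1 0 2 0 0 0 0;-1 0 2 0 0 0 0;-1 0 2 0 0 0 0;-1 0 2 0 0 0 0;-1 0 2 0 0 0 0;-1 0 1 0 0 0 0;-1 0 0 0 0 0 0'
```

```text
clock: 6.15
tool_pos: [448.5, 190.1, 422.1]
orientation: [1.0, 0.0, -0.001, 0.0]
contact_force: [-1.0, 0.5, -4.8]
finger_gap: 49.6
clock: 7.57
tool_pos: [522.1, -102.4, 422.5]
orientation: [0.987, 0.162, -0.0, 0.001]
contact_force: [-0.7, 0.1, -3.9]
finger_gap: 50.2
```

```bash
python3 -m crank '-1 -1 0.3 0 0 0 0;-1 -1.8 0.56 0 0 0 0;-1 -1.8 0.56 0 0 0 0;-1 -1.8 0.56 0 0 0 0;-1 -1.2 0.38 0 0 0 0;-1 -0.8 0.25 0 0 0 0;-1 0 0 0 0 0 0;-1 0 0 0 0 0 0'
python3 - <<'E'
from h import *
s=st()
q=R.from_quat(s["orientation"]);print("yaw",np.degrees(np.arctan2(q.as_matrix()[1,0],q.as_matrix()[0,0])))
p,d=eyes.snapshot("side");P=cloud("side",d);x,y,z=P[...,0],P[...,1],P[...,2]
c=cv2.resize(p[120:250,260:390,::-1],None,fx=4,fy=4,interpolation=3)
for name,lo,hi in(("body",140,215),("walls",42,58)):
    m=(d>0)&(x>370)&(x<530)&(y>-240)&(y<-80)&(z>lo)&(z<hi);Q=P[m][:,:2].astype(np.float32)
    print(name,m.sum(),cv2.minAreaRect(Q),P[m].mean(0))
    # face plane: mid points' horizontal normals
p2,d2=eyes.snapshot("top");P=cloud("top",d2);x,y,z=P[...,0],P[...,1],P[...,2]
for name,lo,hi in(("shoulder",205,240),("walls",42,58),("plate",4,14)):
    m=(d2>0)&(x>370)&(x<530)&(y>-240)&(y<-80)&(z>lo)&(z<hi);Q=P[m][:,:2].astype(np.float32)
    if m.sum()>5: print("top",name,m.sum(),cv2.minAreaRect(Q))
c2=cv2.resize(p2[170:280,270:380,::-1],(520,520),interpolation=3)
cv2.imwrite("pics/v4.png",np.hstack([c,c2])[:, :1040]);cv2.imwrite("pics/v4.png",cv2.resize(np.hstack([c,c2]),(800,400)))
E
```

```text
clock: 8.23
tool_pos: [450.8, -150.5, 422.9]
orientation: [0.986, 0.164, 0.001, -0.0]
contact_force: [-0.2, -0.2, -3.9]
finger_gap: 50.3
{'clock': 8.233, 'joints': [-0.332, 0.137, 0.622, 1.953, -0.092, 1.077, 0.658], 'tool_pos': [450.77, -150.543, 422.913], 'orientation': [0.986, 0.164, 0.001, -0.0], 'contact_force': [-0.211, -0.198, -3.948], 'moment': [-0.036, 0.002, -0.001], 'finger_gap': 50.274}
yaw 18.876850505932286
body 371 ((455.9429016113281, -165.1778564453125), (61.54570007324219, 89.31549072265625), 83.69060516357422) [ 446.46998596 -172.83605045  178.59299546]
walls 92 ((449.8077697753906, -156.17095947265625), (93.23091125488281, 91.24463653564453), 20.974346160888672) [ 450.62840374 -153.33052485   46.21024024]
top plate 41 ((429.4599609375, -222.36085510253906), (116.4642105102539, 33.85860824584961), 0.08581685274839401)
```

View pics/v4.png

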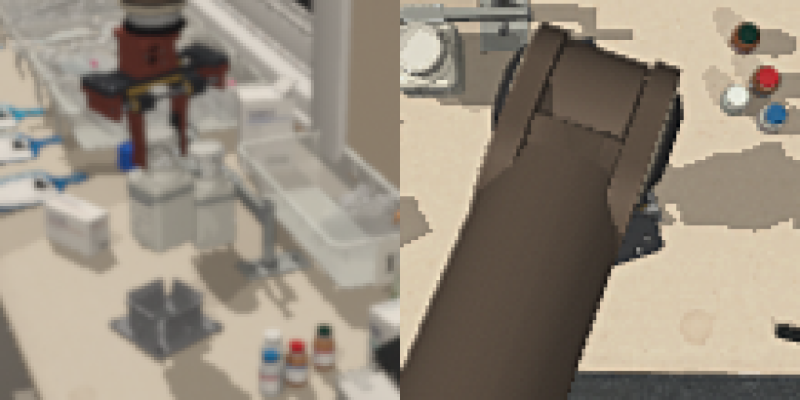

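```bash
cat > sq.py <<'E'
from h import *
from scipy.optimize import least_squares
def fit(Q,a,c0,yaw0,rnd=8):
    def f(p):
        c,s=np.cos(p[2]),np.sin(p[2]);w=(Q-p[:2])@np.array([[c,-s],[s,c]])
        q=np.abs(w)-(a/2-rnd);return np.linalg.norm(np.maximum(q,0),axis=1)+np.minimum(q.max(1),0)-rnd
    o=least_squares(f,[*c0,yaw0],loss="soft_l1",f_scale=2);return o.x[:2].round(1),np.degrees(o.x[2]).round(1),np.abs(f(o.x)).mean().round(2)
E
python3 - <<'E'
from sq import *
p,d=eyes.snapshot("side");P=cloud("side",d);x,y,z=P[...,0],P[...,1],P[...,2]
B=(d>0)&(x>370)&(x<505)&(y>-240)&(y<-100)
for lo,hi in((138,175),(175,212),(138,212)): 
    m=B&(z>lo)&(z<hi);print("bottle",m.sum(),fit(P[m][:,:2],64,[451,-150],.36))
B=(d>0)&(x>370)&(x<530)&(y>-240)&(y<-80)
# holder: inner-wall and outer-wall points in holder frame, yaw from outer vertical faces
m=B&(z>14)&(z<34)
for a in(74,76,78,80,84): print("holder outer",a,m.sum(),fit(P[m][:,:2],a,[451,-154],.36,1))
d0=np.load("side0.npy");P0=cloud("side",d0);x,y,z=P0[...,0],P0[...,1],P0[...,2]
for nm,PP,dd in(("side",P0,d0),("top",cloud("top",np.load("top0.npy")),np.load("top0.npy"))):
    x,y,z=PP[...,0],PP[...,1],PP[...,2]
    m=(dd>0)&(x>350)&(x<550)&(y>-260)&(y<-60)&(z>40)&(z<58)
    for a in(78,82,86): print(nm,"rim ring",a,fit(PP[m][:,:2],a,[451,-154],.36,1))
E
```

```text
bottle 182 (array([ 453.2, -149.1]), np.float64(21.0), np.float64(1.53))
bottle 190 (array([ 452.9, -149.6]), np.float64(21.0), np.float64(1.67))
bottle 372 (array([ 453. , -149.3]), np.float64(21.0), np.float64(1.61))
holder outer 74 172 (array([ 449.1, -157.5]), np.float64(21.4), np.float64(2.36))
holder outer 76 172 (array([ 449.1, -157.2]), np.float64(21.4), np.float64(2.49))
holder outer 78 172 (array([ 449.1, -156.9]), np.float64(21.5), np.float64(2.87))
holder outer 80 172 (array([ 449.3, -156.5]), np.float64(21.4), np.float64(3.44))
holder outer 84 172 (array([ 450. , -155.3]), np.float64(21.1), np.float64(4.89))
side rim ring 78 (array([ 448.6, -156.6]), np.float64(20.8), np.float64(2.88))
side rim ring 82 (array([ 448.5, -156.6]), np.float64(21.1), np.float64(2.58))
side rim ring 86 (array([ 448.5, -156.5]), np.float64(21.3), np.float64(3.37))
top rim ring 78 (array([ 450.4, -153.3]), np.float64(21.5), np.float64(2.19))
top rim ring 82 (array([ 450.3, -153.3]), np.float64(21.4), np.float64(2.34))
top rim ring 86 (array([ 450.2, -153.3]), np.float64(21.3), np.float64(3.45))
```

```bash
python3 -m crank '-1 -0.33 0.36 0 0 0 0;-1 0 0 1 0 0 0;-1 0 0 1.5 0 0 0;-1 0 0 1.5 0 0 0;-1 0 0 1.5 0 0 0;-1 0 0 1 0 0 0;-1 0 0 0.5 0 0 0;-1 0 0 0 0 0 0;-1 0 0 0 0 0 0'
python3 - <<'E'
from sq import *
p,d=eyes.snapshot("side");P=cloud("side",d);x,y,z=P[...,0],P[...,1],P[...,2]
B=(d>0)&(x>370)&(x<505)&(y>-240)&(y<-100)
m=B&(z>75)&(z<140);print("bottle",m.sum(),fit(P[m][:,:2],64,[451,-150],.36))
m=(d>0)&(x>350)&(x<550)&(y>-260)&(y<-60)&(z>14)&(z<34);print("outer",fit(P[m][:,:2],74,[451,-154],.36,1))
cv2.imwrite("pics/v5.png",cv2.resize(p[150:250,280:360,::-1],None,fx=6,fy=6,interpolation=3))
E
```

```text
clock: 9.13
tool_pos: [448.8, -155.7, 352.7]
orientation: [0.987, 0.164, -0.0, 0.0]
contact_force: [0.3, 0.4, -3.1]
finger_gap: 50.0
bottle 305 (array([ 450.2, -155. ]), np.float64(21.7), np.float64(1.89))
outer (array([ 448.7, -157.5]), np.float64(20.7), np.float64(2.4))
```

View pics/v5.png

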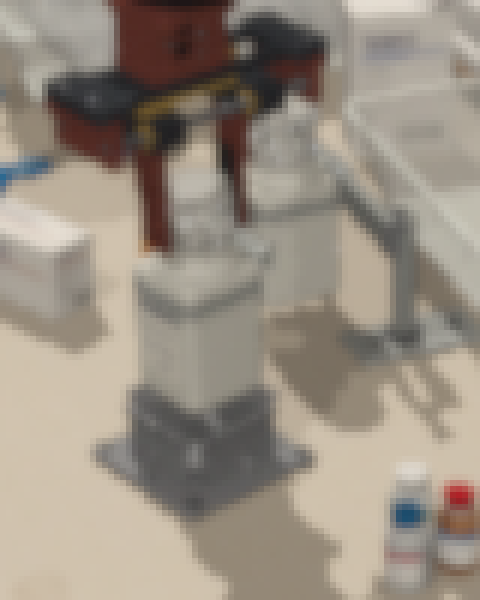

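The bottle's bottom is centred in the socket mouth, edge over edge. I lower it gently.

```bash
python3 -m crank '-1 0 0 0.4 0 0 0;-1 0 0 0.4 0 0 0;-1 0 0 0.4 0 0 0;-1 0 0 0.4 0 0 0;-1 0 0 0.4 0 0 0;-1 0 0 0 0 0 0'; python3 -c "
from h import *
st()"
```

```text
clock: 9.68
tool_pos: [448.4, -155.3, 331.8]
orientation: [0.986, 0.164, -0.001, -0.0]
contact_force: [0.1, -0.3, -4.0]
finger_gap: 50.2
{'clock': 9.683, 'joints': [-0.273, 0.265, 0.602, 2.064, -0.195, 0.868, 0.769], 'tool_pos': [448.422, -155.349, 331.782], 'orientation': [0.986, 0.164, -0.001, -0.0], 'contact_force': [0.081, -0.27, -3.971], 'moment': [-0.027, 0.024, 0.02], 'finger_gap': 50.161}
```

```bash
python3 -m crank '-1 0 0 0.3 0 0 0;-1 0 0 0.3 0 0 0;-1 0 0 0.3 0 0 0;-1 0 0 0.3 0 0 0;-1 0 0 0 0 0 0'; python3 -m crank '-1 0 0 0.3 0 0 0;-1 0 0 0.3 0 0 0;-1 0 0 0.3 0 0 0;-1 0 0 0 0 0 0';python3 -c "
from h import *
st()"
```

```text
clock: 10.1
tool_pos: [448.5, -155.4, 320.0]
orientation: [0.986, 0.164, -0.0, -0.0]
contact_force: [0.1, 0.0, -2.5]
finger_gap: 49.7
clock: 10.43
tool_pos: [448.5, -155.4, 311.0]
orientation: [0.986, 0.164, -0.0, -0.0]
contact_force: [-0.0, 0.5, -2.7]
finger_gap: 49.7
{'clock': 10.433, 'joints': [-0.256, 0.299, 0.588, 2.084, -0.225, 0.82, 0.796], 'tool_pos': [448.512, -155.395, 311.04], 'orientation': [0.986, 0.164, -0.0, -0.0], 'contact_force': [-0.015, 0.456, -2.738], 'moment': [-0.031, 0.048, -0.029], 'finger_gap': 49.695}
```

```bash
python3 -m crank '-1 0 0 0.3 0 0 0;-1 0 0 0.3 0 0 0;-1 0 0 0.2 0 0 0;-1 0 0 0 0 0 0'; python3 -m crank '-1 0 0 0.15 0 0 0;-1 0 0 0.15 0 0 0;-1 0 0 0.1 0 0 0;-1 0 0 0 0 0 0';python3 -c "
from h import *
st()"
```

```text
clock: 10.77
tool_pos: [448.5, -155.4, 303.2]
orientation: [0.986, 0.164, -0.0, -0.0]
contact_force: [0.2, -0.6, -3.4]
finger_gap: 50.0
clock: 11.1
tool_pos: [449.0, -155.9, 301.4]
orientation: [0.987, 0.164, 0.001, -0.0]
contact_force: [-6.7, 3.7, 20.8]
finger_gap: 49.5
{'clock': 11.1, 'joints': [-0.245, 0.315, 0.58, 2.092, -0.242, 0.797, 0.812], 'tool_pos': [449.002, -155.925, 301.411], 'orientation': [0.987, 0.164, 0.001, -0.0], 'contact_force': [-6.681, 3.677, 20.806], 'moment': [0.439, 1.643, -0.003], 'finger_gap': 49.488}
```

Seated: the contact force rose at TCP z = 301.4, against about 300.9 expected. I unload a little and try anticlockwise first.

```bash
python3 -m crank '-1 0 0 -0.18 0 0 0;-1 0 0 0 0 0 0;-1 0 0 0 0 0 0'; python3 -c "
from h import *
st()"; python3 -m crank '-1 0 0 0 0 0 -0.06;-1 0 0 0 0 0 -0.06;-1 0 0 0 0 0 -0.06;-1 0 0 0 0 0 -0.06;-1 0 0 0 0 0 0';python3 -c "
from h import *
st()"
```

```text
clock: 11.35
tool_pos: [448.9, -155.6, 301.7]
orientation: [0.986, 0.164, 0.0, 0.0]
contact_force: [0.0, 0.1, -1.4]
finger_gap: 50.5
{'clock': 11.35, 'joints': [-0.247, 0.314, 0.581, 2.093, -0.24, 0.797, 0.809], 'tool_pos': [448.91, -155.567, 301.669], 'orientation': [0.986, 0.164, 0.0, 0.0], 'contact_force': [0.017, 0.108, -1.398], 'moment': [-0.027, 0.016, 0.05], 'finger_gap': 50.477}
clock: 11.77
tool_pos: [448.9, -155.4, 301.5]
orientation: [0.959, 0.282, 0.0, 0.0]
contact_force: [0.8, 1.2, 1.7]
finger_gap: 50.1
{'clock': 11.767, 'joints': [-0.202, 0.307, 0.524, 2.09, -0.214, 0.795, 1.024], 'tool_pos': [448.891, -155.442, 301.516], 'orientation': [0.959, 0.282, 0.0, 0.0], 'contact_force': [0.809, 1.242, 1.702], 'moment': [0.014, 0.036, -0.047], 'finger_gap': 50.071}
```

```bash
python3 -m crank '-1 0 0 0 0 0 -0.06;-1 0 0 0 0 0 -0.06;-1 0 0 0 0 0 -0.06'; python3 -c "
from h import *
st()"
```

```text
clock: 12.02
tool_pos: [448.8, -155.4, 301.5]
orientation: [0.931, 0.366, 0.0, -0.0]
contact_force: [-0.7, -0.0, 2.3]
finger_gap: 50.4
{'clock': 12.017, 'joints': [-0.169, 0.302, 0.483, 2.088, -0.196, 0.793, 1.183], 'tool_pos': [448.813, -155.443, 301.516], 'orientation': [0.931, 0.366, 0.0, -0.0], 'contact_force': [-0.693, -0.026, 2.294], 'moment': [0.191, 0.192, 0.055], 'finger_gap': 50.38}
```

Anticlockwise it turned 0.42 rad with almost no moment. I try the other way as well, back past the start, to compare.

```bash
python3 -m crank '-1 0 0 0 0 0 0.1;-1 0 0 0 0 0 0.1;-1 0 0 0 0 0 0.1;-1 0 0 0 0 0 0.1'; python3 -c "
from h import *
st()"; python3 -m crank '-1 0 0 0 0 0 0.04;-1 0 0 0 0 0 0.04;-1 0 0 0 0 0 0.04;-1 0 0 0 0 0 0.04;-1 0 0 0 0 0 0.04'; python3 -c "
from h import *
st()"
```

```text
clock: 12.35
tool_pos: [448.9, -155.8, 301.5]
orientation: [0.985, 0.17, 0.0, 0.0]
contact_force: [0.3, -1.1, 1.0]
finger_gap: 49.9
{'clock': 12.35, 'joints': [-0.243, 0.314, 0.577, 2.092, -0.237, 0.797, 0.82], 'tool_pos': [448.863, -155.849, 301.511], 'orientation': [0.985, 0.17, 0.0, 0.0], 'contact_force': [0.297, -1.072, 0.999], 'moment': [-0.213, 0.036, 0.049], 'finger_gap': 49.915}
clock: 12.77
tool_pos: [448.3, -155.5, 301.5]
orientation: [0.997, 0.073, -0.001, -0.0]
contact_force: [-4.0, 0.1, 4.0]
finger_gap: 49.9
{'clock': 12.767, 'joints': [-0.28, 0.321, 0.624, 2.095, -0.259, 0.802, 0.648], 'tool_pos': [448.322, -155.459, 301.506], 'orientation': [0.997, 0.073, -0.001, -0.0], 'contact_force': [-3.987, 0.135, 4.013], 'moment': [0.436, 0.844, 1.069], 'finger_gap': 49.868}
```

Clockwise meets a firm 1.07 N m stop, so anticlockwise loosens.

```bash
python3 -m crank '-1 0 0 0 0 0 -0.1;-1 0 0 0 0 0 -0.1;-1 0 0 0 0 0 -0.1;-1 0 0 0 0 0 -0.1;-1 0 0 0 0 0 -0.1;-1 0 0 0 0 0 -0.1;-1 0 0 0 0 0 -0.1;-1 0 0 0 0 0 -0.1'; python3 -c "
from h import *
st()"; python3 -m crank '-1 0 0 0 0 0 -0.1;-1 0 0 0 0 0 -0.1;-1 0 0 0 0 0 -0.1;-1 0 0 0 0 0 -0.1;-1 0 0 0 0 0 -0.1;-1 0 0 0 0 0 -0.1;-1 0 0 0 0 0 -0.07;-1 0 0 0 0 0 0;-1 0 0 0 0 0 0'; python3 -c "
from h import *
s=st();q=R.from_quat(s['orientation']).as_matrix();print(np.degrees(np.arctan2(q[1,0],q[0,0])))"
```

```text
clock: 13.43
tool_pos: [448.8, -155.4, 301.5]
orientation: [0.889, 0.458, 0.0, -0.0]
contact_force: [-0.1, 1.3, 2.1]
finger_gap: 49.9
{'clock': 13.433, 'joints': [-0.131, 0.298, 0.436, 2.086, -0.175, 0.792, 1.364], 'tool_pos': [448.807, -155.4, 301.495], 'orientation': [0.889, 0.458, 0.0, -0.0], 'contact_force': [-0.129, 1.261, 2.098], 'moment': [0.209, 0.135, 0.002], 'finger_gap': 49.921}
clock: 14.18
tool_pos: [448.7, -155.7, 301.5]
orientation: [0.691, 0.723, 0.0, 0.0]
contact_force: [-1.0, 0.9, 2.6]
finger_gap: 49.7
{'clock': 14.183, 'joints': [-0.014, 0.288, 0.294, 2.079, -0.116, 0.789, 1.966], 'tool_pos': [448.739, -155.669, 301.464], 'orientation': [0.691, 0.723, 0.0, 0.0], 'contact_force': [-0.975, 0.937, 2.645], 'moment': [0.018, 0.046, -0.024], 'finger_gap': 49.696}
92.534024105092
```

```bash
python3 -m crank '-1 0 0 -0.2 0 0 0;-1 0 0 -0.3 0 0 0;-1 0 0 -0.3 0 0 0;-1 0 0 -0.3 0 0 0;-1 0 0 0 0 0 0;-1 0 0 0 0 0 0'
python3 - <<'E'
from h import *
st();p,d=eyes.snapshot("side");P=cloud("side",d);cv2.imwrite("pics/v6.png",cv2.resize(p[150:250,280:360,::-1],None,fx=6,fy=6,interpolation=3))
E
```

```text
clock: 14.68
tool_pos: [448.8, -155.5, 312.7]
orientation: [0.69, 0.724, 0.0, 0.0]
contact_force: [-0.3, 0.7, -0.1]
finger_gap: 49.8
{'clock': 14.683, 'joints': [-0.019, 0.27, 0.298, 2.069, -0.108, 0.816, 1.961], 'tool_pos': [448.755, -155.469, 312.679], 'orientation': [0.69, 0.724, 0.0, 0.0], 'contact_force': [-0.336, 0.667, -0.136], 'moment': [0.046, -0.019, 0.021], 'finger_gap': 49.81}
```

View pics/v6.png

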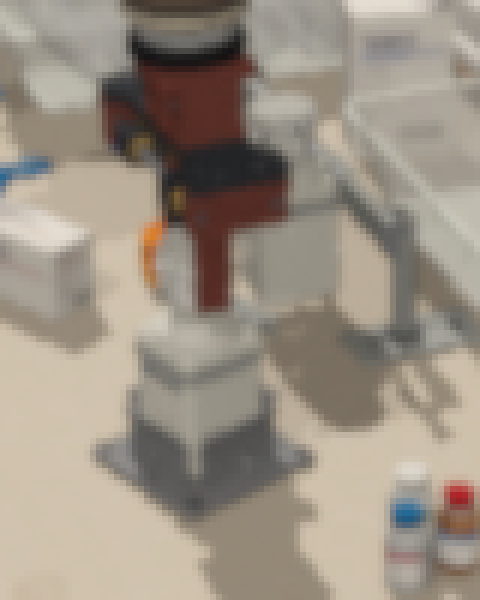

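The bottle is down in the socket and the cap is rising off it with no bottle weight (0.1 N). I lift it the rest of the 10 cm.

```bash
python3 -m crank '-1 0 0 -0.4 0 0 0;-1 0 0 -0.5 0 0 0;-1 0 0 -0.8 0 0 0;-1 0 0 -1.2 0 0 0;-1 0 0 -1.2 0 0 0;-1 0 0 -1.2 0 0 0;-1 0 0 -1.2 0 0 0;-1 0 0 -1 0 0 0;-1 0 0 -0.8 0 0 0;-1 0 0 -0.5 0 0 0;-1 0 0 -0.1 0 0 0;-1 0 0 0 0 0 0;-1 0 0 0 0 0 0;-1 0 0 0 0 0 0;-1 0 0 0 0 0 0'
python3 - <<'E'
from sq import *
st();p,d=eyes.snapshot("side");P=cloud("side",d);x,y,z=P[...,0],P[...,1],P[...,2]
B=(d>0)&(x>370)&(x<520)&(y>-240)&(y<-100)
m=B&(z>60)&(z<98);print("bottle",fit(P[m][:,:2],64,[451,-150],.36))
for n in range(60,300,20): print(n,(B&(z>n)&(z<n+20)).sum(),end=" ")
c=B&(abs(x-449)<30)&(abs(y+156)<34)&(z<148); print("top of bottle",np.percentile(z[c],99))
cv2.imwrite("pics/v7.png",cv2.resize(p[130:250,265:375,::-1],None,fx=5,fy=5,interpolation=3))
E
```

```text
clock: 15.98
tool_pos: [448.6, -155.5, 400.9]
orientation: [0.69, 0.724, -0.0, -0.0]
contact_force: [-0.4, -0.3, -0.9]
finger_gap: 49.8
{'clock': 15.983, 'joints': [-0.046, 0.154, 0.313, 1.969, -0.055, 1.028, 1.911], 'tool_pos': [448.579, -155.466, 400.928], 'orientation': [0.69, 0.724, -0.0, -0.0], 'contact_force': [-0.444, -0.337, -0.886], 'moment': [0.053, -0.011, 0.011], 'finger_gap': 49.81}
bottle (array([ 449.5, -154.2]), np.float64(17.9), np.float64(2.02))
60 91 80 110 100 136 120 59 140 5 160 0 180 0 200 6 220 61 240 85 260 39 280 6 top of bottle 140.05515979789274
```

View pics/v7.png

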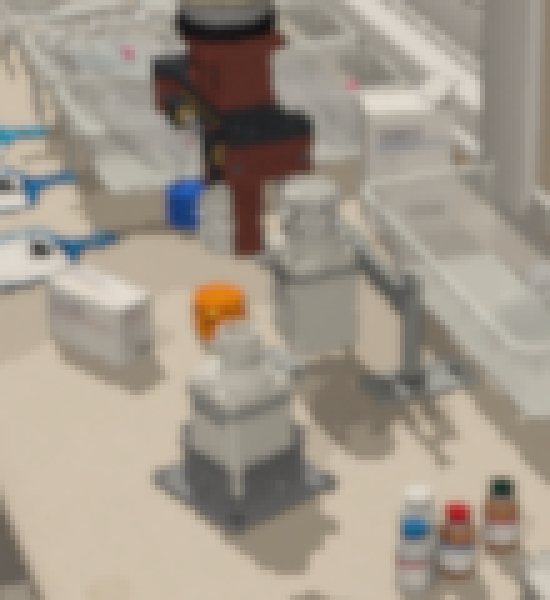

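The bottle stands uncapped in the holder, with its mouth at about z = 140 (8 + 132). The gripper holds the grey cap above it, and the other bottle still hangs on the rail with its cap on. I hand the job in.

```bash
python3 -c "
from rig import r
print(r.finish_job())"
```

```text
the job is handed in; nothing more can be done
None
```

The left bottle is open and standing in the square holder, and the gripper is holding its cap still and level about 99 mm above where it sat. I handed the job in at about 16 s.

- **Thread:** Anticlockwise, the cap turned 0.42 rad with almost no moment. Clockwise, back past the start, it met a firm stop at 1.07 N m. So it loosens anticlockwise; I turned it about 1.29 rad from its start and lifted it straight up.
- **Cap:** The gripper is 49.8 mm open on the cap. The wrist force after lifting was under 1 N, so the bottle did not come up with it.
- **Bottle in the holder:** The mouth is at z ≈ 140 mm, as expected when it is fully down.
- **Other things:** In the last side picture the other bottle still hangs on the rail with its cap on. The carton, the vials in view and the look-alike caps appear untouched; I did not check the date stamp.
- **Small disagreements:** The two cameras differed by up to about 3 mm on where the holder was, and I aimed between them. The last bottle yaw fit read 17.9° against about 21° for the holder, which is roughly the holder's play plus fit noise.

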